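Roll a milling blank up the feeder gutter to its catch and shut the dust cover

TASK

Load the ceramic milling blank into the feeder: with your fingertips push it so that it rolls up the sloping gutter, against the spring buffer at the top, until the side catch snaps out behind it and it no longer rolls back when you let go. Then tip the clear dust cover over from behind so that it closes fully over the blank. Only push: do not pinch or lift the blank or press hard on it (it is chalky and chips), and leave the other things on the bench where they are.

Things in the scene. Friction and masses are not known exactly. Their poses are not given: they have to be found in the camera images.
- blank: The milling blank: plain off-white disc, 98 mm in diameter, 18 mm thick, about 0.42 kg, smooth rim (friction about 0.3), standing on edge in the gutter at its low end (it rests there against the low lip, centre at lane x = 43 mm). Origin at the disc's centre; its own y axis is the disc's axis, so x and z turn with it as it rolls.
- lane: The gutter, a straight aluminium channel sloping 10 degrees, fixed on a grey foot. Origin on its floor, mid-width, at the low lip (26 mm high, x = -6 to 0), 28 mm above the bench. x points up the slope, y across, z square to the floor. Floor 22 mm wide; side walls 28 mm high, 5 mm thick, to x = 262 mm. Keep fingertips above the walls and push the blank's back at z = 35 to 55 mm: under 5 N does it.
- home (a point): Where the blank's centre rests once held: lane x = 191, y = 0, z = 49 mm. It must be pushed 2 to 7 mm past this for the catch to snap out behind it; the buffer then presses it back against the catch. Let go earlier, it rolls back down to the lip.
- buffer_face (a point): Middle of the rubber face of the spring buffer, 20 mm in diameter, at the top of the gutter (free: lane x = 236, z = 49 mm). It gives way up to 12 mm, 0.3 N per mm, then stops hard. The end plate behind it is 66 mm high, at lane x = 256 to 262 mm.
- catch (a joint): Spring catch: small steel pawl on an upright pin in the side wall on the lane's -y side, its tip at lane x = 149, z = 8 to 22 mm, below the wall's top. 0 rad = out in the gutter; the passing blank pushes it aside (0.1 to 0.45 rad) and it snaps back to 0 behind the rim, which then cannot roll back.
- dust_cover (a joint): Hinge of the clear dust cover (bottomless box with grey edges, 140 long, 34 wide, 79 mm high); it runs across the gutter at lane x = 268, z = 32 mm. 0 rad = shut over lane x = 128 to 268 mm, top at z = 108 mm. It starts tipped back at 1.4 to 1.45 rad, its free end near z = 180 mm. Pushed towards the blank past about 1.0 rad, it falls shut by itself in some 2 s.
- cover_back (a point): Point on the outer face of the dust cover's closed top, mid-width, 100 mm from the hinge end. While the cover is tipped back this face stands nearly upright and looks up-slope, away from the blank: push here towards the blank with about 1 N, by 60 to 90 mm, to tip the cover over.
- tape_roll: Bystander: roll of tan masking tape lying flat, 100 mm across, 25 mm high. Origin under its centre.
- cast_upper: Bystander: white plaster cast of an upper jaw, 57x68x30 mm. Origin under its centre.
- bur_block: Bystander: aluminium block with burs standing in it, 34x66x44 mm. Origin under its centre.
- felt_wheel: Bystander: felt polishing wheel lying flat, 48 mm across, 12 mm high. Origin under its centre.
- wax_block: Bystander: block of yellow modelling wax, 30x62x19 mm. Origin under its centre.
Mind the look-alikes: they are no part of the job. What is shaped like the blank but red is not meant.

How it is judged (in metres and radians):
On the way, in this order (a step that is already met when the one before it is completed fails the run):
1. the blank has been rolled up against the buffer and the catch has snapped out behind it (x of blank in the frame of lane above 0.186 m and value of joint catch below 0.08 rad), for 0.2 s.
2. the dust cover has been tipped shut over the blank (value of joint dust_cover below 0.05 rad), for 0.2 s.
At the end, for the whole second after the job is handed in: the blank is at rest at its home place (centre within 4 mm), the catch is out behind it (under 0.08 rad) and the dust cover is fully shut (under 0.05 rad) (distance between blank and home below 0.004 m and value of joint catch below 0.08 rad and value of joint dust_cover below 0.05 rad and linear speed of blank below 0.01 m/s); the robot touches nothing.
It fails at once if the blank is lifted off the gutter's floor (by more than 10 mm) (z of blank in the frame of lane above 0.059 m).
It fails at once if the blank is pinched or pressed hard (fingers on it with more than 30 N) (contact force between the fingers and blank above 30 N).
It fails at once if another thing on the bench is moved by more than 15 mm (distance of any of tape_roll, cast_upper, bur_block, felt_wheel, wax_block from where it was at the start of the episode above 0.015 m).
It also fails if it takes over 64 s, if anything falls off the work surface, if the arm or the gripper's body presses on something with over 40 N, if the wrist force passes 120 N, or if a joint passes its speed limit or range.

ROBOT

A 7-joint arm with a two-finger parallel gripper is mounted at the origin on a cart in front of the work surface, level with it; the furniture and walls round the work are solid. World frame = base frame: x ahead of the robot, y to its left, z up, the work surface at z = 0. Lengths are in mm, angles in rad, forces in N, time in s.
With the tool pointing down it reaches from about 425 to 875 mm from the base axis. Payload 8.4 kg.
Tool frame: the origin (TCP) lies midway between the tips of the shut fingers; the grasp point (between the pads) lies 19 mm behind it; z points along the fingers, y is the direction in which the jaws open and shut (so a half turn about z gives the same grasp; the last joint's range is limited). The gripper opens to 87 mm and grips with 3 to 60 N. Pads are 19 mm wide; open, the fingers measure 117 mm over their backs; the gripper's body (75 mm by 190 mm) begins 51 mm behind the grasp point.
Start: joints at [-1.212, 0.333, 0.04, 1.465, -0.013, 1.343, -0.059], TCP at [287.281, 583.038, 222.546] pointing down, gripper open.
Joint ranges: [-2.58, 2.58], [-0.38, 2.09], [-1.3, 1.39], [0.25, 2.4], [-1.5, 4.64], [0.08, 2.09], [-2.65, 2.65]. Speed limits (rad/s): [2.22, 2.22, 2.79, 2.79, 3.14, 3.14, 3.14].

INTERFACE

Orientations are given as a rotation vector (axis times angle).
In Python, from workcell import bot gives the robot as it stands.
- The arm moves only by the tool step_arm, never from a script. Its argument "motion" is a list of rows, each a list of 4 numbers: the shift along the world's x, y, z in mm, then the turn about the world's z in rad. In form: [[dx, dy, dz, turn], ...]. A call has 1 to 5 rows; each row is the pose to reach, as a shift and turn from the pose measured when the call began; what a row does not reach only later rows make up. A row lasts 1/12 s, in which the tool goes at most 41.7 mm and 7.16 degrees, less where a joint would pass 70% of its speed; a pose out of reach is approached as far as the arm can. A call with a gripper value outside its range is refused whole. "hand" is the opening in per cent of the stroke, from 0 (shut) to 100 (fully open), set as the call begins (left out, the last holds). The fingers move at their own pace and stop on an object; "newtons" is the grip in N (left out, the last holds). Time passes only in rows, so rows that repeat a pose let the fingers close. It gives the time, the measured TCP pose, the force and the opening at its end, in the units of the state.
- bot.sense(): the state, without advancing time (a new reading comes with each control period).
- bot.get_image(name): name is "side" or "top" or "wrist"; returns (picture, depth): 400x640x3 uint8, red, green, blue; 400x640 float32, mm along the optical axis (not along the pixel's ray), 0 where there is no reading.
- bot.camera_info(name): a dict with "fx", "fy", "cx", "cy" (pixels), "view" (4x4, takes a point from world to camera coordinates); the wrist camera has in their place "tool_from_camera" (4x4, takes a point from camera to tool coordinates, whose origin is the TCP and whose axes are the flange's). Camera axes: x right, y up, looking along -z (the intrinsics and any distortion apply to the point x, -y, -z); pixel columns grow to the right and rows downward; lengths in mm; the calibration is good to about 2 mm. A picture is of the moment at which its call begins: read the wrist's pose just before it. camera_info takes no time and is no camera call.
- bot.job_done(): hands the job in, once; it reports no verdict.
The state is a dict: "clock": time; "joint_pos": joint angles; "qd": joint speeds; "joint_torque": joint torques, N m; "tool_pos": TCP position; "tool_rot": TCP orientation; "ft_force": force on the tool from outside, world axes, zero at the start; "ft_torque": the same for the moment, N m; "gripper_width": finger opening in mm.
Only numpy, scipy, OpenCV 4.12 (cv2) and the standard library are available. Lean on these libraries where they do the work, as an engineer would, in place of code of your own. Each camera call takes 0.05 s, during which the arm holds its last target.

## Working session

There is one attempt and no reset: what is moved stays moved. The work goes in short steps, Python scripts to look and compute and a tool call to move; the robot and the scene stay as the last step left them, time stands still between calls to the robot, and variables do not carry over. Pictures are saved under pics/ and viewed, and the job is handed in when it is done.

Besides the shell and the picture viewer there is one more tool, called after "Call:" as name(argument=value, ...), one argument or row to a line, values as JSON. step_arm: Moves the arm, as the interface text tells. Its arguments: {"type":"object","properties":{"motion":{"type":"array","items":{"type":"array","items":{"type":"number"}}},"hand":{"type":"number"},"newtons":{"type":"number"}},"required":["motion"]}

```bash
mkdir -p pics; cat > h.py <<'E'
from workcell import bot
import numpy as np, cv2
def grab(n,tag):
    s=bot.sense()
    im,d=bot.get_image(n)
    cv2.imwrite(f'pics/{tag}.png',cv2.cvtColor(im,cv2.COLOR_RGB2BGR))
    np.savez(f'pics/{tag}.npz',im=im,d=d)
    return im,d
def world(n,d):
    c=bot.camera_info(n)
    v,u=np.mgrid[0:d.shape[0],0:d.shape[1]]
    x=(u-c['cx'])/c['fx']*d; y=(v-c['cy'])/c['fy']*d
    P=np.stack([x,-y,-d,np.ones_like(d)],-1)
    return (P@np.linalg.inv(np.array(c['view'])).T)[...,:3]
E
python3 - <<'E'
from h import *
for n in('side','top'):
    grab(n,n+'0'); c=bot.camera_info(n); print({k:(np.round(v,3).tolist()) if k!='x' else v for k,v in c.items() if not isinstance(v,str)})
print(bot.sense())
E
```

```text
{'fx': 385.832, 'fy': 385.832, 'cx': 320.67, 'cy': 196.212, 'view': [[-0.99, -0.141, 0.025, 552.655], [0.092, -0.499, 0.862, -78.109], [-0.109, 0.855, 0.507, -1039.428], [0.0, 0.0, 0.0, 1.0]]}
{'fx': 508.495, 'fy': 508.495, 'cx': 318.595, 'cy': 198.052, 'view': [[0.01, -1.0, -0.024, 188.313], [0.986, 0.006, 0.169, -538.791], [-0.169, -0.025, 0.985, -1279.707], [0.0, 0.0, 0.0, 1.0]]}
{'clock': 0.1, 'joint_pos': array([-1.21221693,  0.33385058,  0.03988064,  1.46615226, -0.01342437,
        1.34332105, -0.05847772]), 'qd': array([ 0.00015523, -0.00259663,  0.0006488 , -0.00055354,  0.00043413,
        0.00010333,  0.00197053]), 'joint_torque': array([ 4.68235594e-03, -6.57810044e+01,  1.34044982e+00, -4.04708827e+01,
       -5.96704474e-02,  4.09425690e-02,  8.16690067e-05]), 'tool_pos': array([287.10578954, 582.68788071, 221.75659526]), 'tool_rot': array([-7.12765471e-01, -3.05940323e+00,  2.26557495e-03]), 'ft_force': array([-0.30962223, -0.78490077, -0.33854895]), 'ft_torque': array([0.01981509, 0.06202613, 0.05136534]), 'gripper_width': 87.1094783720824}
```

View pics/side0.png

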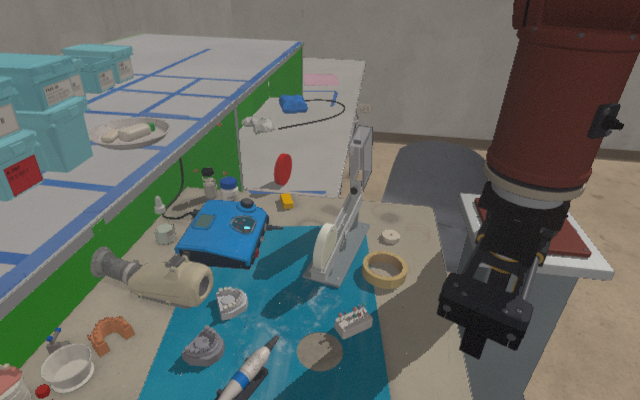

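View pics/top0.png

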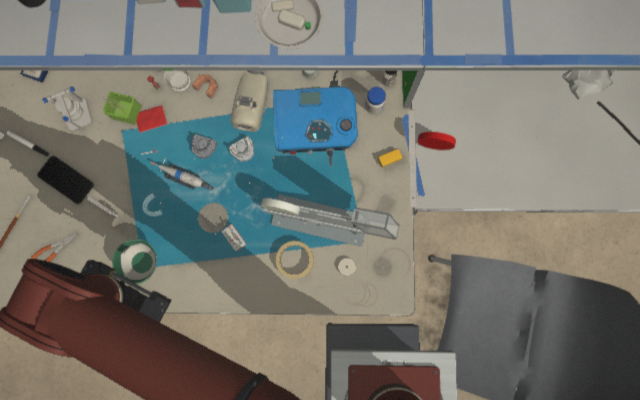

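The lane's low end, with the blank, is at about (270,205) in the top view. The cover is at about (380,222), so up-slope runs roughly along world −y. Next I measure it in 3D.

```bash
python3 - <<'E'
from h import *
z=np.load('pics/top0.npz');im,d=z['im'],z['d'];W=world('top',d)
cv2.imwrite('pics/topz.png',cv2.resize(cv2.cvtColor(im[180:260,245:415],cv2.COLOR_RGB2BGR),None,fx=4.7,fy=4.7,interpolation=cv2.INTER_CUBIC))
h=W[180:260,245:415,2]
cv2.imwrite('pics/toph.png',cv2.resize(cv2.applyColorMap(np.clip(h*1.2,0,255).astype(np.uint8),cv2.COLORMAP_JET),None,fx=4.7,fy=4.7,interpolation=cv2.INTER_NEAREST))
z=np.load('pics/side0.npz');im=z['im']
cv2.imwrite('pics/sidez.png',cv2.resize(cv2.cvtColor(im[115:295,290:420],cv2.COLOR_RGB2BGR),None,fx=3.3,fy=3.3,interpolation=cv2.INTER_CUBIC))
E
```

```text
(no output)
```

View pics/topz.png

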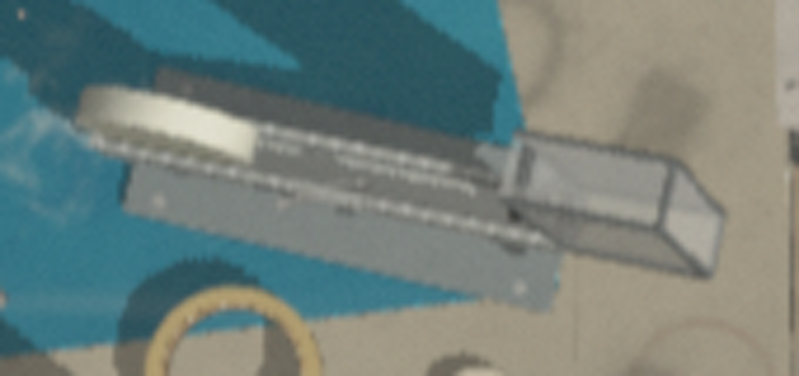

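View pics/toph.png

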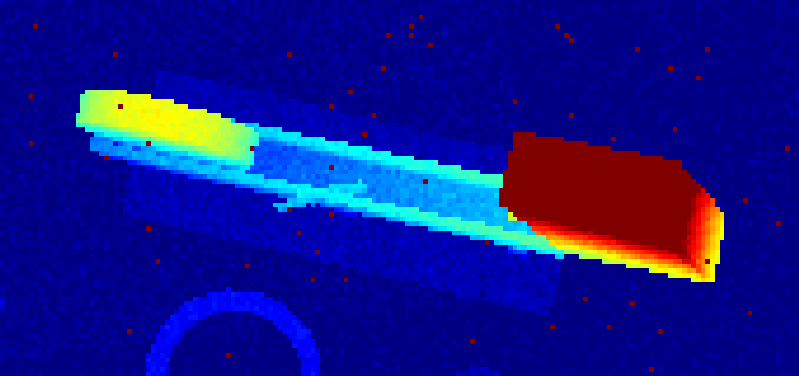

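View pics/sidez.png

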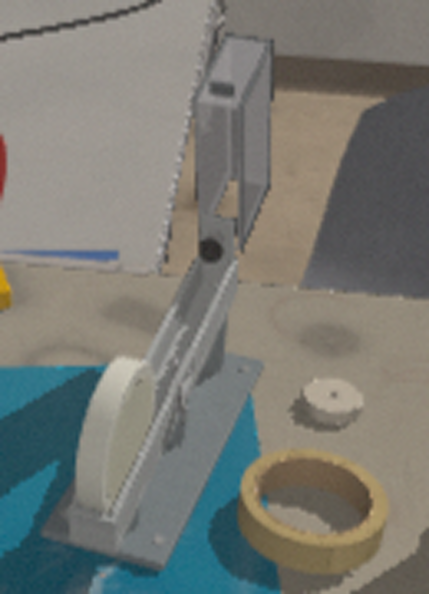

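```bash
cat > fit.py <<'E'
from h import *
from scipy.optimize import least_squares
z=np.load('pics/top0.npz');im,d=z['im'],z['d'];W=world('top',d)
m=np.zeros(d.shape,bool);m[180:260,245:415]=True
m&=(d>0)
P=W[m]; 
b=P[(P[:,2]>-50)&(P[:,2]<400)]
c=W[180:260,245:415].reshape(-1,3)
print('bench z',np.median(W[300:310,330:400,2]), np.median(W[160:180,360:400,2]))
a=np.radians(10)
def tolane(p,q):
    x0,y0,yaw=p; ex=np.array([np.cos(yaw)*np.cos(a),np.sin(yaw)*np.cos(a),np.sin(a)])
    ey=np.array([-np.sin(yaw),np.cos(yaw),0]); ez=np.cross(ex,ey)
    return (q-np.array([x0,y0,28]))@np.stack([ex,ey,ez]).T
if __name__=='__main__':
    # rough: blank rim & walls
    hi=b[(b[:,2]>45)&(b[:,2]<150)]
    A=W[180:260,245:300].reshape(-1,3);A=A[(A[:,2]>70)&(A[:,2]<150)]
    print('blank',A.mean(0),len(A))
    T=W[180:260,340:415].reshape(-1,3);T=T[(T[:,2]>120)&(T[:,2]<260)]
    print('cover',T.mean(0),T.min(0),T.max(0))
    # lane tops
    def res(p):
        L=tolane(p,b)
        s=(L[:,0]>100)&(L[:,0]<225)&(abs(L[:,2]-28)<5)
        return L,s
    yaw=np.arctan2(T.mean(0)[1]-A.mean(0)[1],T.mean(0)[0]-A.mean(0)[0])
    p=np.array([A.mean(0)[0],A.mean(0)[1],yaw]); p[:2]-=43*np.array([np.cos(yaw),np.sin(yaw)])
    print(p)
    for it in range(30):
        # wall points: lane-lateral
        L=tolane(p,b)
        s=(L[:,0]>95)&(L[:,0]<225)&(abs(L[:,2]-28)<6)&(abs(L[:,1])<25)
        X,Y=L[s,0],L[s,1]; side=Y>0
        kp=np.polyfit(X[side],Y[side],1);kn=np.polyfit(X[~side],Y[~side],1)
        yy=p[2]; sl=(kp[0]+kn[0])/2; off=(kp[1]+kn[1])/2
        p[2]+=0.5*sl; p[0]+=-np.sin(yy)*off*.5; p[1]+=np.cos(yy)*off*.5
        L=tolane(p,b)
        r=(abs(L[:,1])<10)&(L[:,2]>60)&(L[:,2]<110)&(L[:,0]>-15)&(L[:,0]<100)
        f=least_squares(lambda v:np.hypot(L[r,0]-v[0],L[r,2]-v[1])-49,[43,49],loss='soft_l1')
        dx=f.x[0]-43; p[0]+=np.cos(p[2])*dx*.5;p[1]+=np.sin(p[2])*dx*.5
    print(p,kp,kn,s.sum(),f.x,r.sum(),np.std(f.fun))
    L=tolane(p,b)
    fl=(abs(L[:,1])<8)&(L[:,0]>110)&(L[:,0]<200)&(abs(L[:,2])<8);print('floor z',np.median(L[fl,2]),fl.sum())
    k=(L[:,2]>60)&(L[:,0]>150)&(L[:,2]<230); C=L[k];print('cover lane',np.percentile(C,[1,50,99],axis=0))
    # top edge/back face profile
    for zz in range(60,200,10):
        q=C[abs(C[:,2]-zz)<5]
        if len(q):print(zz,len(q),np.percentile(q[:,0],[2,98]).round(),np.percentile(q[:,1],[2,98]).round())
    np.save('lane.npy',p)
    def toW(l):
        x0,y0,yaw=p; ex=np.array([np.cos(yaw)*np.cos(a),np.sin(yaw)*np.cos(a),np.sin(a)])
        ey=np.array([-np.sin(yaw),np.cos(yaw),0]); ez=np.cross(ex,ey)
        return np.array([x0,y0,28])+np.array(l)@np.stack([ex,ey,ez])
    for l in ([-6,0,26],[43,0,49],[-6,0,49],[191,0,49],[142,0,49],[268,0,32],[300,0,180]): print(l,toW(l).round(1))
E
python3 fit.py
```

```text
bench z 0.21622987519288017 0.7122628333828516
blank [503.52489021 284.60674754 114.24111573] 391
cover [450.58001464  62.18034344 221.43703097] [423.30372243  -2.19255619 120.35746219] [482.64246346 115.75542363 259.96521626]
[513.48211817 326.43799915  -1.80448083]
[514.57817726 322.2299511   -1.79768041] [-6.86308034e-04  1.35081486e+01] [ 6.86308008e-04 -1.35081486e+01] 227 [43.00000001 48.04649291] 313 6.60199229567276
floor z 0.1780801862937387 185
cover lane [[249.50239057 -17.54185477  65.81998996]
 [298.22553444  -4.50923572 172.93630068]
 [339.60528979  17.98463754 183.29673679]]
60 9 [287. 340.] [-17.   3.]
70 33 [265. 341.] [-17.  15.]
80 28 [263. 339.] [-17.  13.]
90 32 [267. 339.] [-18.  16.]
100 32 [263. 338.] [-18.  16.]
110 35 [259. 336.] [-18.  16.]
120 32 [261. 335.] [-17.  12.]
130 33 [256. 334.] [-17.  15.]
140 35 [255. 333.] [-17.  16.]
150 37 [259. 331.] [-17.  16.]
160 33 [254. 330.] [-17.  16.]
170 244 [249. 328.] [-16.  18.]
180 362 [257. 327.] [-17.  18.]
190 3 [258. 322.] [-6.  4.]
[-6, 0, 26] [516.9 332.4  52.6]
[43, 0, 49] [507.  289.3  83.7]
[-6, 0, 49] [517.8 336.3  75.2]
[191, 0, 49] [474.2 147.2 109.4]
[142, 0, 49] [485.  194.3 100.9]
[268, 0, 32] [456.5  70.5 106.1]
[300, 0, 180] [455.2  64.8 257.4]
```

```bash
python3 - <<'E'
from fit import *
p=np.load('lane.npy')
for n in('top','side'):
    z=np.load(f'pics/{n}0.npz');d=z['d'];w=world(n,d);w=w[d>0]
    L=tolane(p,w)
    print(n)
    r=(abs(L[:,1])<9)&(L[:,2]>65)&(L[:,2]<110)&(L[:,0]>-15)&(L[:,0]<105)
    q=L[r]
    for xx in range(-15,105,8):
        s=abs(q[:,0]-xx)<4
        if s.sum():print(xx,s.sum(),np.median(q[s,2]).round(1), (49+np.sqrt(max(0,49**2-(xx-43)**2))).__round__(1), q[s,1].min().round(),q[s,1].max().round())
    f=least_squares(lambda v:np.hypot(q[:,0]-v[0],q[:,2]-v[1])-49,[43,49],loss='soft_l1',f_scale=1.5)
    g=np.hypot(q[:,0]-f.x[0],q[:,2]-f.x[1])-49
    print(f.x,np.percentile(g,[10,50,90]))
    # blank face lateral positions, wall ends, lip
    s=(abs(L[:,1])<9)&(L[:,2]>5)&(L[:,2]<24)&(L[:,0]<10)&(L[:,0]>-25);print('lip',s.sum(),np.percentile(L[s,0],[5,50,95]) if s.any() else '')
    s=(abs(L[:,1])<18)&(abs(L[:,1])>8)&(abs(L[:,2]-28)<4)&(L[:,0]<300)&(L[:,0]>-25);print('wall x',np.percentile(L[s,0],[0.5,1,99,99.5]))
    s=(abs(L[:,1])<16)&(L[:,2]>70)&(L[:,2]<200)&(L[:,0]>200)&(L[:,0]<360)
    q=L[s]
    print('face med', [(zz,len(k),np.percentile(k[:,0],[5,50,95]).round(1)) for zz in range(80,190,20) for k in [q[abs(q[:,2]-zz)<6]] if len(k)])
E
```

```text
bench z 0.21622987519288017 0.7122628333828516
top
1 9 77.1 74.2 -8.0 8.0
9 15 84.9 84.3 -9.0 7.0
17 22 88.8 90.5 -9.0 8.0
25 22 94.9 94.6 -9.0 9.0
33 23 96.5 97.0 -9.0 8.0
41 25 95.8 98.0 -9.0 9.0
49 26 97.4 97.6 -9.0 8.0
57 25 94.7 96.0 -9.0 8.0
65 31 91.6 92.8 -9.0 9.0
73 29 87.7 87.7 -9.0 9.0
81 36 78.6 79.9 -9.0 8.0
89 16 69.1 65.9 -7.0 9.0
[43.08041919 48.30349929] [-5.14800427  0.02069487  3.03447973]
lip 3 [-1.06625695  1.49345732  7.06345242]
wall x [ -3.5511555   -2.2463719  252.65714417 254.85427878]
face med [(80, 13, array([337.7, 338.8, 339.3])), (100, 21, array([297.5, 336.1, 337.6])), (120, 14, array([293.6, 333.4, 334.2])), (140, 18, array([267. , 331.3, 332.5])), (160, 17, array([326.2, 328.7, 329.7])), (180, 361, array([259. , 300.5, 325.5]))]
side
-7 13 66.7 49.0 -6.0 6.0
1 56 75.0 74.2 -7.0 9.0
9 50 83.6 84.3 -7.0 8.0
17 48 89.0 90.5 -7.0 8.0
25 41 92.9 94.6 -7.0 8.0
33 46 94.7 97.0 -7.0 9.0
41 33 95.0 98.0 -7.0 9.0
49 31 94.8 97.6 -7.0 9.0
57 29 91.7 96.0 -7.0 9.0
65 24 86.6 92.8 -7.0 7.0
73 10 76.5 87.7 -7.0 2.0
81 3 73.1 79.9 -7.0 -6.0
[39.96656627 45.71248901] [-13.72928005   0.18531432   2.19221616]
lip 61 [-8.94909191 -7.8334676   0.47363098]
wall x [ -7.28892457  -6.59310735 255.27673984 257.07812917]
face med [(80, 46, array([257.2, 297. , 333.7])), (100, 48, array([254.3, 293.7, 332.4])), (120, 39, array([252.1, 289.9, 329. ])), (140, 41, array([249.6, 287. , 322.3])), (160, 41, array([246.8, 285.8, 325. ])), (180, 171, array([253.8, 300.7, 322.9]))]
```

Call:
step_arm(
  motion=[
    [30,-25,0,-0.12],
    [60,-50,0,-0.24],
    [90,-78,0,-0.36],
    [120,-105,0,-0.48],
    [150,-130,0,-0.6],
  ],
  hand=0,
  newtons=20,
)

```text
clock: 0.52
tool_pos: [438.3, 450.7, 221.5]
tool_rot: [-1.593, -2.707, 0.003]
ft_force: [1.6, 1.3, -0.3]
gripper_width: 61.5
```

Call:
step_arm(
  motion=[
    [25,-20,-10,-0.12],
    [45,-40,-30,-0.24],
    [70,-60,-55,-0.36],
    [88,-78,-85,-0.48],
    [88,-78,-110,-0.6],
  ],
)

```text
clock: 0.93
tool_pos: [530.9, 366.0, 109.9]
tool_rot: [2.335, 2.098, -0.003]
ft_force: [-0.7, -1.1, 0.1]
gripper_width: 28.3
```

Call:
step_arm(
  motion=[
    [0,0,-15,-0.1],
    [0,0,-30,-0.14],
    [0,0,-38,-0.14],
    [0,0,-39,-0.14],
  ],
)

```text
clock: 1.27
tool_pos: [529.6, 365.4, 68.8]
tool_rot: [2.474, 1.932, -0.009]
ft_force: [-1.3, 0.7, -0.8]
gripper_width: 3.4
```

```bash
python3 - <<'E'
from h import *
from scipy.spatial.transform import Rotation as R
grab('side','side1'); grab('top','top1');s=bot.sense();print(s['clock'],s['tool_pos'],R.from_rotvec(s['tool_rot']).as_matrix().round(3),s['ft_force'],s['gripper_width'],s['joint_pos'])
im=np.load('pics/side1.npz')['im']
cv2.imwrite('pics/side1z.png',cv2.resize(cv2.cvtColor(im[115:295,270:470],cv2.COLOR_RGB2BGR),None,fx=3.3,fy=3.3,interpolation=cv2.INTER_CUBIC))
E
```

```text
1.3667 [530.64834817 366.42879474  71.06779563] [[ 0.242  0.97  -0.001]
 [ 0.97  -0.242 -0.003]
 [-0.003  0.    -1.   ]] [ 0.28732555 -0.58781979  1.53284819] 1.3939061816410057 [-0.95695624  0.45596567  0.36561139  1.657893   -0.17823297  1.06350135
 -0.78279311]
```

View pics/side1z.png

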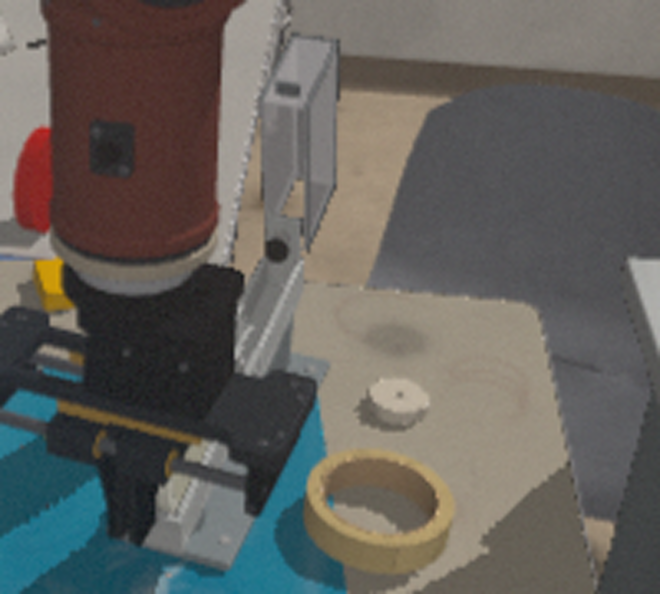

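Call:
step_arm(
  motion=[
    [-5,0,0,0],
    [-7,-6,0,0.02],
    [-9,-12,0,0.02],
    [-10,-16,0,0.02],
    [-10,-16,0,0.02],
  ],
)

```text
clock: 1.78
tool_pos: [520.8, 349.0, 71.7]
tool_rot: [2.456, 1.955, -0.003]
ft_force: [0.4, -0.2, 0.2]
gripper_width: 0.4
```

Call:
step_arm(
  motion=[
    [-1,-3,0.5,0],
    [-2,-7,1,0],
    [-2.7,-11.5,2,0],
    [-3.5,-15,2.5,0],
  ],
)

```text
clock: 2.12
tool_pos: [517.5, 333.6, 74.5]
tool_rot: [2.456, 1.955, -0.003]
ft_force: [0.7, 0.9, 1.7]
gripper_width: 0.4
```

Call:
step_arm(
  motion=[
    [-2.5,-11,2,0],
    [-5,-22,4,0],
    [-7.6,-33,6,0],
    [-10.2,-44,8,0],
    [-12.7,-55,10,0],
  ],
)

```text
clock: 2.53
tool_pos: [504.5, 277.4, 84.8]
tool_rot: [2.456, 1.955, -0.002]
ft_force: [0.7, 2.0, 1.3]
gripper_width: 0.5
```

Call:
step_arm(
  motion=[
    [-2.5,-11,2,0],
    [-5,-22,4,0],
    [-7.2,-31,5.6,0],
    [-9.2,-40,7.2,0],
    [-10.9,-47,8.5,0],
  ],
)

```text
clock: 2.95
tool_pos: [493.4, 229.2, 93.4]
tool_rot: [2.457, 1.954, -0.003]
ft_force: [-0.1, 1.6, 1.0]
gripper_width: 0.2
```

Call:
step_arm(
  motion=[
    [-1.5,-7,1.3,0],
    [-3.2,-14,2.5,0],
    [-4.6,-20,3.6,0],
    [-6,-26,4.7,0],
    [-6,-26,4.7,0],
  ],
)

```text
clock: 3.37
tool_pos: [487.4, 202.6, 98.6]
tool_rot: [2.457, 1.954, -0.001]
ft_force: [0.2, 1.7, 0.4]
gripper_width: 0.3
```

```bash
python3 - <<'E'
from h import *
grab('side','side2'); grab('top','top2');s=bot.sense();print(s['clock'],s['tool_pos'],s['ft_force'])
im=np.load('pics/side2.npz')['im']
a=cv2.resize(im[115:295,270:420],None,fx=3.3,fy=3.3,interpolation=cv2.INTER_CUBIC)
im=np.load('pics/top2.npz')['im']
b=cv2.resize(im[170:260,245:415],None,fx=4.5,fy=4.5,interpolation=cv2.INTER_CUBIC)
cv2.imwrite('pics/a2.png',a[...,::-1]);cv2.imwrite('pics/b2.png',b[...,::-1])
E
```

```text
3.4667 [487.23731574 203.07481095  98.06597399] [ 0.65132056  2.15779329 -0.73578752]
```

View pics/a2.png

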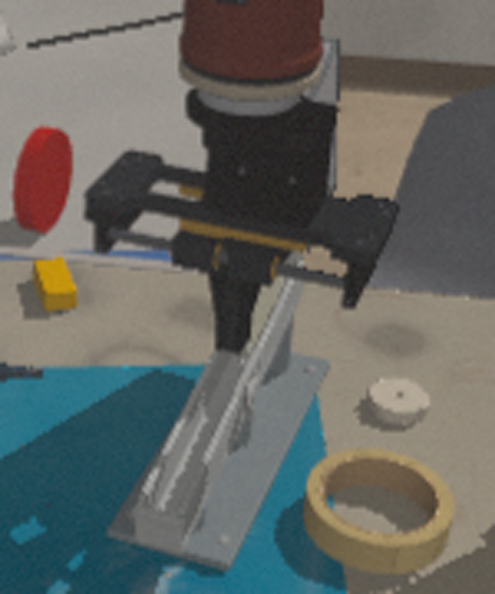

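View pics/b2.png

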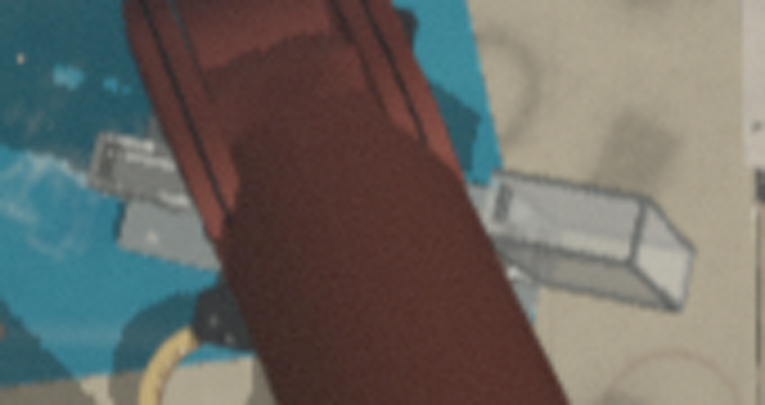

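Call:
step_arm(
  motion=[
    [-0.3,-1.5,0.3,0],
    [-0.7,-3,0.5,0],
    [-0.7,-3,0.5,0],
    [-0.7,-3,0.5,0],
  ],
)

```text
clock: 3.8
tool_pos: [486.7, 200.8, 98.6]
tool_rot: [2.456, 1.955, -0.002]
ft_force: [1.4, 5.1, 0.7]
gripper_width: 0.5
```

```bash
python3 - <<'E'
from h import *
im,d=grab('wrist','w3');s=bot.sense();print(s['clock'],s['tool_pos'],s['ft_force'],s['joint_torque'])
print(bot.camera_info('wrist'))
E
```

```text
3.85 [486.7055219  200.84723184  98.64373827] [1.54386659 5.07513452 0.81715246] [ 2.27524616e+00 -4.44683290e+01  5.71176186e+00 -3.28713727e+01
  1.23886306e+00  1.08981896e+00 -3.28889431e-02]
{'fx': 278.7548604500945, 'fy': 278.7548604500945, 'cx': 323.34272360081394, 'cy': 194.68293378576146, 'tool_from_camera': array([[ 1.47225878e-03,  9.61589583e-01,  2.74487352e-01,
         7.62181383e+01],
       [ 9.99998908e-01, -1.45133403e-03, -2.79318860e-04,
        -1.66700582e-01],
       [ 1.29782726e-04,  2.74487463e-01, -9.61590670e-01,
        -1.61651387e+02],
       [ 0.00000000e+00,  0.00000000e+00,  0.00000000e+00,
         1.00000000e+00]])}
```

View pics/w3.png

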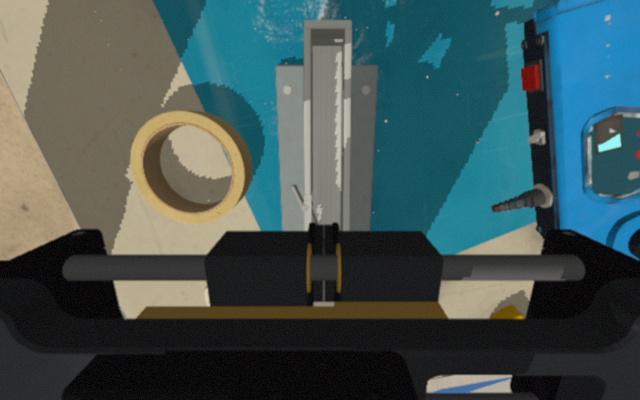

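```bash
python3 - <<'E'
from h import *
im=np.load('pics/w3.npz')['im']
cv2.imwrite('pics/w3z.png',cv2.resize(im[160:250,260:400],None,fx=5,fy=5,interpolation=cv2.INTER_CUBIC)[...,::-1])
E
```

```text
(no output)
```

View pics/w3z.png

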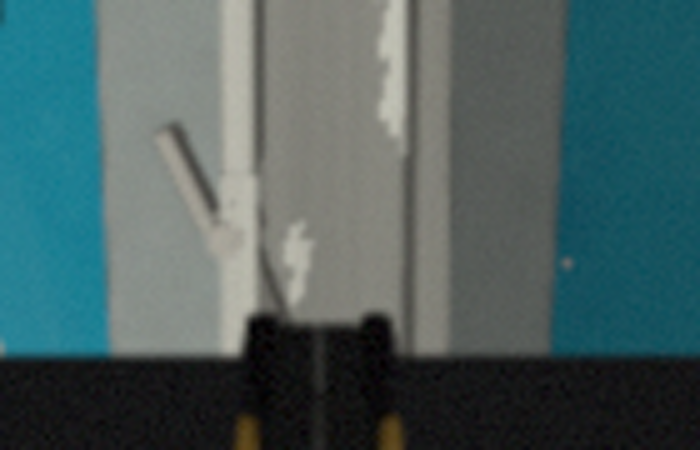

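The pawl, at (165–285, 130–310) in the zoom, reaches into the gutter, so the catch looks out. I'll back off slowly and check that the blank stays.

Call:
step_arm(
  motion=[
    [0.5,2,-0.3,0],
    [0.9,4,-0.7,0],
    [1.4,6,-1,0],
    [1.8,8,-1.4,0],
    [2.3,10,-1.8,0],
  ],
)

```text
clock: 4.27
tool_pos: [488.9, 210.5, 96.5]
tool_rot: [2.456, 1.955, -0.003]
ft_force: [1.0, -0.4, -0.0]
gripper_width: 0.9
```

Call:
step_arm(
  motion=[
    [2,10,0,0],
    [6,25,10,0],
    [10,45,30,0],
    [16,70,60,0],
    [20,85,90,0],
  ],
)

```text
clock: 4.68
tool_pos: [508.1, 298.3, 186.9]
tool_rot: [2.455, 1.957, -0.006]
ft_force: [0.8, 1.5, -0.5]
gripper_width: 0.4
```

```bash
python3 - <<'E'
from h import *
im,d=grab('wrist','w4');s=bot.sense();print(s['clock'],s['tool_pos'],s['ft_force'],s['joint_pos'])
grab('side','s4')
im2=np.load('pics/s4.npz')['im']
cv2.imwrite('pics/s4z.png',cv2.resize(im2[115:295,270:420],None,fx=3.3,fy=3.3,interpolation=cv2.INTER_CUBIC)[...,::-1])
E
```

```text
4.7333 [510.64782862 302.57782929 193.56911273] [0.45218862 3.47194324 5.38497979] [-0.94849316  0.23772251  0.39962802  1.67034434 -0.09592915  1.24711903
 -0.7509705 ]
```

View pics/s4z.png

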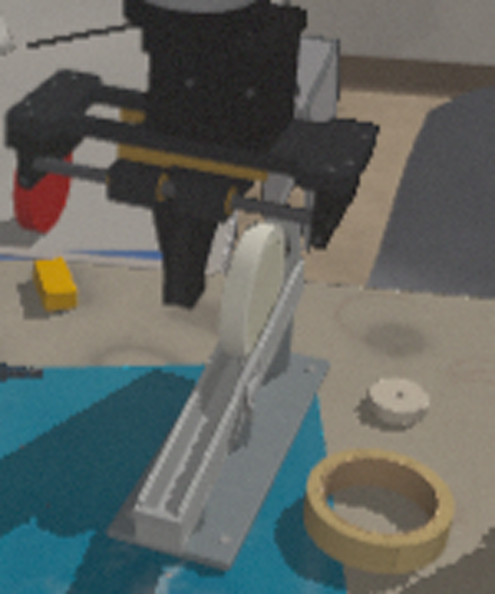

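View pics/w4.png

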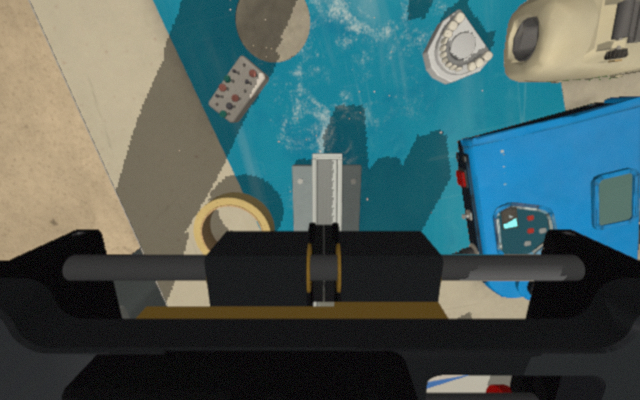

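Call:
step_arm(
  motion=[
    [0,0,38,0],
    [0,0,76,0],
    [-3,-15,108,0],
    [-9,-45,112,0],
    [-17,-80,112,0],
  ],
)

```text
clock: 5.2
tool_pos: [494.4, 221.9, 304.9]
tool_rot: [2.45, 1.962, 0.014]
ft_force: [-0.1, -1.2, -0.8]
gripper_width: 0.8
```

Call:
step_arm(
  motion=[
    [-8,-36,0,0],
    [-16,-72,0,0],
    [-24,-108,0,0],
    [-32,-144,0,0],
    [-38,-170,0,0],
  ],
)

```text
clock: 5.62
tool_pos: [455.7, 48.7, 304.6]
tool_rot: [2.452, 1.96, 0.013]
ft_force: [0.4, -0.3, 0.1]
gripper_width: 0.5
```

Call:
step_arm(
  motion=[
    [-8,-30,0,0],
    [-15,-60,0,0],
    [-19,-72,-5,0],
    [-19,-72,-20,0],
    [-19,-72,-30,0],
  ],
)

```text
clock: 6.03
tool_pos: [436.4, -23.7, 273.6]
tool_rot: [2.454, 1.958, 0.014]
ft_force: [-0.8, 0.8, -0.4]
gripper_width: 0.6
```

```bash
python3 - <<'E'
from h import *
s=bot.sense();print(s['clock'],s['tool_pos'],s['ft_force'],s['joint_pos'],s['tool_rot'])
im2,d=grab('side','s5')
cv2.imwrite('pics/s5z.png',cv2.resize(im2[70:295,270:470],None,fx=2.6,fy=2.6,interpolation=cv2.INTER_CUBIC)[...,::-1])
E
```

```text
6.0333 [436.38326251 -23.71314819 273.64373581] [-0.78932335  0.76523546 -0.36433131] [-0.74986412 -0.21529682  0.61126646  1.89841376  0.12168745  1.41257317
 -0.39164374] [2.45409423 1.95800859 0.01426942]
```

View pics/s5z.png

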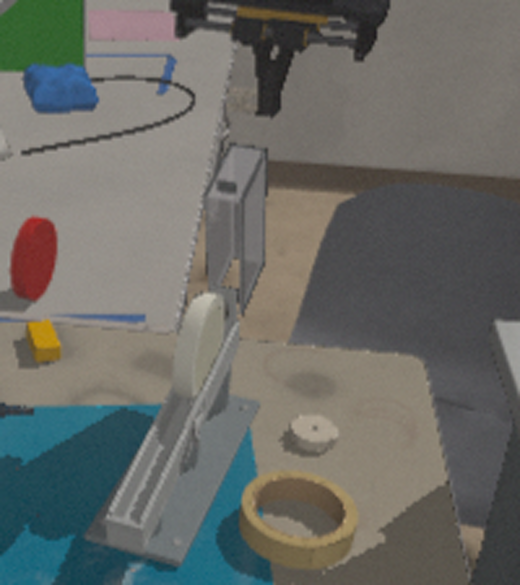

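Call:
step_arm(
  motion=[
    [0,0,-20,0],
    [0,0,-40,0],
    [2,8,-50,0],
    [4,17,-51,0],
    [6,25,-51,0],
  ],
)

```text
clock: 6.5
tool_pos: [441.7, 3.7, 220.7]
tool_rot: [2.452, 1.962, 0.008]
ft_force: [0.0, -0.3, 0.7]
gripper_width: 0.4
```

Call:
step_arm(
  motion=[
    [1.6,7,0,0],
    [3.2,14,0,0],
    [4.8,21,0,0],
    [6.4,28,0,0],
    [8,35,0,0],
  ],
)

```text
clock: 6.92
tool_pos: [450.2, 39.4, 221.3]
tool_rot: [2.452, 1.962, 0.009]
ft_force: [-0.3, -1.0, 2.5]
gripper_width: 0.4
```

Call:
step_arm(
  motion=[
    [1.6,7,0,0],
    [3.2,14,0,0],
    [4.8,21,0,0],
    [6.4,28,0,0],
    [8,35,0,0],
  ],
)

```text
clock: 7.33
tool_pos: [458.2, 75.2, 221.1]
tool_rot: [2.452, 1.962, 0.009]
ft_force: [-0.6, -0.3, 0.4]
gripper_width: 0.3
```

```bash
python3 - <<'E'
from h import *
s=bot.sense();print(s['clock'],s['tool_pos'],s['ft_force'],s['joint_pos'],s['tool_rot'])
im2,d=grab('side','s6')
cv2.imwrite('pics/s6z.png',cv2.resize(im2[70:295,270:470],None,fx=2.6,fy=2.6,interpolation=cv2.INTER_CUBIC)[...,::-1])
E
```

```text
7.3333 [458.18333066  75.20402735 221.08756578] [-0.59180685 -0.29307721  0.43809234] [-0.82960329 -0.08791513  0.54656442  1.9248501   0.04654936  1.28653108
 -0.51875342] [2.45206137 1.96189934 0.00879511]
```

View pics/s6z.png

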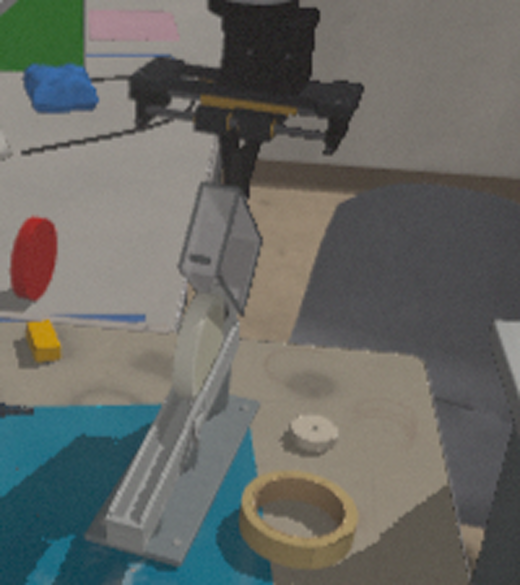

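Call:
step_arm(
  motion=[
    [1.6,7,0,0],
    [3.2,14,0,0],
    [4.8,21,0,0],
    [4.8,21,0,0],
    [4.8,21,0,0],
  ],
)

```text
clock: 7.8
tool_pos: [463.1, 97.9, 220.9]
tool_rot: [2.45, 1.964, 0.008]
ft_force: [0.4, -0.9, 0.7]
gripper_width: 0.4
```

```bash
python3 - <<'E'
from h import *
s=bot.sense();print(s['clock'],s['tool_pos'],s['ft_force'])
im2,d=grab('side','s7')
cv2.imwrite('pics/s7z.png',cv2.resize(im2[70:295,270:470],None,fx=2.6,fy=2.6,interpolation=cv2.INTER_CUBIC)[...,::-1])
E
```

```text
7.8 [463.12411767  97.94052274 220.93860811] [ 0.35757644 -0.8607447   0.69799504]
```

View pics/s7z.png

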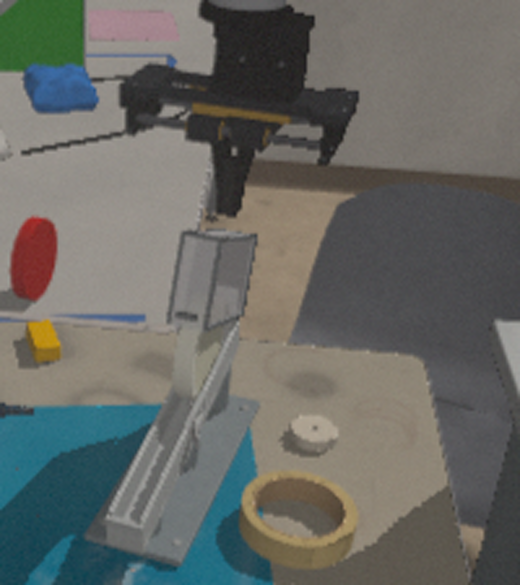

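The cover is past its tipping point and falling. I raise the arm clear and wait.

Call:
step_arm(
  motion=[
    [0,0,15,0],
    [0,-10,35,0],
    [0,-20,60,0],
    [0,-30,80,0],
    [0,-40,90,0],
  ],
)

```text
clock: 8.27
tool_pos: [463.8, 56.6, 313.4]
tool_rot: [2.451, 1.962, 0.013]
ft_force: [-0.5, -0.1, -0.0]
gripper_width: 0.5
```

Call:
step_arm(
  motion=[
    [0,-20,0,0],
    [0,-40,0,0],
    [0,-70,0,0],
    [0,-100,0,0],
    [0,-120,0,0],
  ],
)

```text
clock: 8.68
tool_pos: [463.1, -66.9, 313.0]
tool_rot: [2.453, 1.959, 0.013]
ft_force: [0.7, -0.3, -0.3]
gripper_width: 0.4
```

Call:
step_arm(
  motion=[
    [0,0,0,0],
    [0,0,0,0],
    [0,0,0,0],
    [0,0,0,0],
    [0,0,0,0],
  ],
)

```text
clock: 9.1
tool_pos: [463.2, -65.7, 312.8]
tool_rot: [2.452, 1.962, 0.012]
ft_force: [0.3, 0.3, -0.1]
gripper_width: 0.7
```

Call:
step_arm(
  motion=[
    [0,0,0,0],
    [0,0,0,0],
    [0,0,0,0],
    [0,0,0,0],
    [0,0,0,0],
  ],
)

```text
clock: 9.52
tool_pos: [463.2, -65.7, 312.8]
tool_rot: [2.452, 1.962, 0.012]
ft_force: [0.3, -0.3, -0.1]
gripper_width: 0.4
```

Call:
step_arm(
  motion=[
    [0,0,0,0],
    [0,0,0,0],
    [0,0,0,0],
    [0,0,0,0],
    [0,0,0,0],
  ],
)

```text
clock: 9.93
tool_pos: [463.1, -65.7, 312.8]
tool_rot: [2.452, 1.962, 0.012]
ft_force: [0.2, 0.1, 0.4]
gripper_width: 0.6
```

```bash
python3 - <<'E'
from fit import *
s=bot.sense();print(s['clock'],s['tool_pos'],s['ft_force'])
im2,d=grab('side','s8'); im3,d3=grab('top','t8')
a=cv2.resize(im2[115:295,270:420],None,fx=3.2,fy=3.2,interpolation=cv2.INTER_CUBIC)
cv2.imwrite('pics/s8z.png',a[...,::-1])
cv2.imwrite('pics/t8z.png',cv2.resize(im3[170:300,245:415],None,fx=4.5,fy=4.5,interpolation=cv2.INTER_CUBIC)[...,::-1])
p=np.load('lane.npy')
for n,dd in(('top',d3),('side',d)):
    L=tolane(p,world(n,dd)[dd>0])
    for x in range(110,275,10):
        q=L[(abs(L[:,0]-x)<5)&(abs(L[:,1])<12)&(L[:,2]>30)&(L[:,2]<160)]
        if len(q): print(n,x,len(q),np.percentile(q[:,2],[10,50,90]).round(1))
E
```

```text
bench z 0.21622987519288017 0.7122628333828516
9.9333 [463.14130767 -65.70501273 312.79182694] [0.24653242 0.08767449 0.41488204]
top 110 1 [33.7 33.7 33.7]
top 130 34 [105.4 109.5 112.1]
top 140 39 [106.3 108.5 111.8]
top 150 41 [105.1 108.6 111.4]
top 160 41 [104.6 108.  111. ]
top 170 38 [105.2 108.4 111.1]
top 180 41 [105.3 108.1 111.4]
top 190 45 [104.1 107.9 110.6]
top 200 41 [103.8 107.5 110.4]
top 210 43 [105.5 108.5 112.1]
top 220 42 [105.5 108.1 111. ]
top 230 41 [105.7 107.8 110.4]
top 240 43 [105.5 108.  110.7]
top 250 41 [106.  107.9 110.6]
top 260 60 [ 38.3 106.3 110.7]
top 270 39 [ 34.2  53.  110.8]
side 110 1 [38.9 38.9 38.9]
side 120 88 [ 39.2  61.4 105.3]
side 130 211 [ 43.8  76.3 106.2]
side 140 36 [105.7 106.4 107.7]
side 150 30 [105.9 106.6 107.4]
side 160 29 [105.3 106.5 107.2]
side 170 28 [105.1 106.3 107.9]
side 180 30 [105.5 106.4 107.3]
side 190 30 [105.2 106.6 107.5]
side 200 25 [105.5 106.8 108.1]
side 210 29 [105.4 106.7 107.5]
side 220 26 [105.1 106.6 108. ]
side 230 24 [105.1 106.3 107.4]
side 240 28 [105.6 106.7 107.5]
side 250 25 [105.4 106.5 107.8]
side 260 27 [105.3 106.6 108. ]
side 270 3 [106.9 107.  107.4]
```

View pics/s8z.png

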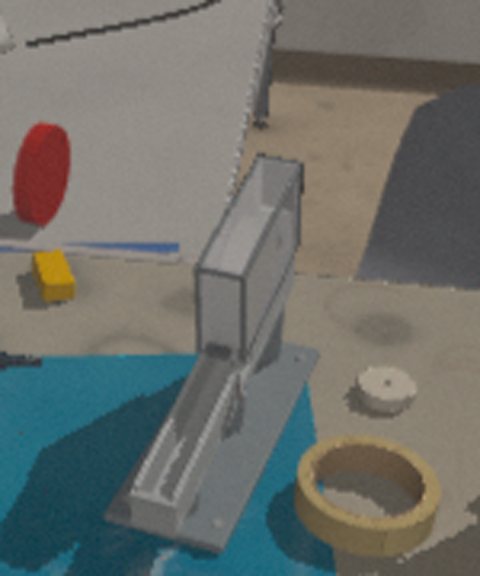

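View pics/t8z.png

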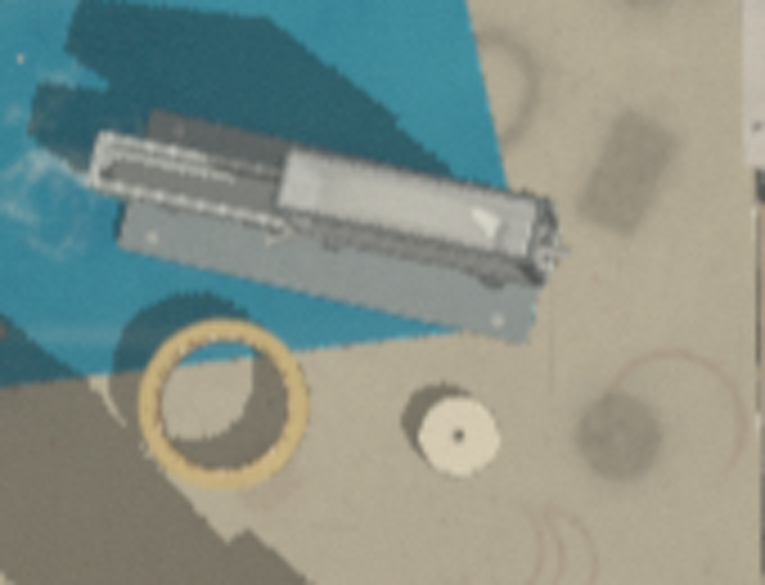

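The cover's top lies flat at lane z ≈ 108 mm along its whole length, so it is fully shut. The lower gutter is empty, so the blank is still held, and the bystanders in view look undisturbed.

```bash
python3 -c "
from workcell import bot
print(bot.job_done())"
```

```text
the job is handed in; nothing more can be done
None
```

The blank is loaded behind the catch and the dust cover is shut over it. I handed the job in with the arm well clear; the clock read 9.9 s at my last check.

- **Blank:** I pushed it up the gutter with closed fingertips. The readings between moves stayed at about 2 N on the way and about 5 N at the buffer. The wrist picture showed the pawl back out in the gutter, and the blank stayed up when I let go.
- **Cover:** I tipped it over from behind with about 75 mm of push and let it fall. Both cameras then measured its top flat along its length. The top camera gave lane z ≈ 108 mm, the shut height, and the side camera gave about 106.5 mm, within the calibration error.
- **Not measured:** I read the catch only from the picture, not as an angle. After the cover closed I could not measure the blank's position through it. I judged it still held because the gutter below was empty. I compared the bystanders only by eye; the tape roll, felt wheel and yellow wax block looked unmoved in the last views.

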